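Transfer a wafer box between stands with a lifter

TASK

Pick up the flat-bladed lifter by its handle, slide its blade under the round wafer box on the low stand and carry the box level to the tall stand, lowering it between the four corner pins so that it rests flat on the two rails. Draw the blade out and lay the lifter back flat on the bench. Touch the box with nothing but the lifter, do not let it tip or fall, and leave the bottle, jar and label roll where they stand.

Things in the scene. Friction and masses are not known exactly. Their poses are not given: they have to be found in the camera images.
- lifter: Lifter, a cranked spatula: flat dark steel blade, black handle; loose, 0.2 kg, starts blade flat on the bench. Origin on its underside below the grip point; +x to the blade's tip, z up. In mm: blade z 0 to 3, x 30 to 126, 46 wide. Neck 24 wide slopes back from x 36 (blade) up to x 13. Handle bar x -60 to 30, 18 wide, z 31 to 53. Rear foot x -59 to -41, 44 wide, down to z 0.
- lifter_grip (a point): Middle of the lifter's handle, 42 mm above its underside: grasp here from above, closing across the 18 mm width. The middle of the box should come about 100 mm ahead of this point along +x. Axes as the lifter.
- wafer_box: Round flat single-wafer box, white top, 115 mm diameter (a small latch tab sticks out to 64 mm from the centre), 16 mm high, about 0.06 kg. Too wide for the gripper. Origin at the centre of its underside, z up. Starts on the low stand.
- low_stand: Low fixed aluminium pedestal, rails' top 105 mm above the bench. Origin at its foot's centre, x along its channel, the -x end faces the robot: enter there with the blade along +x. In mm: plate 112 x 108 with two grey rails along x (112 long, 14 wide, 16 high, at y = +-45); the box lies across them over a channel 76 wide, 16 high. Pins (8 across, 11 high) at x +-50, y +-43: 5 mm of play.
- low_stand_nest (a point): Centre of the low stand's nest at the height of the rails' top (where the box's origin is at the start). Axes as the stand.
- tall_stand: The tall pedestal, the same in all but height: rails' top 145 mm above the bench. Fixed, starts empty. Origin at the centre of its foot, x along its channel. It and the low stand may have changed places.
- tall_stand_nest (a point): Centre of the tall stand's nest at the height of the rails' top, where the box's origin has to come. Axes as the stand.
- label_roll: Bystander: white label roll lying flat, 72 mm across, 30 mm high, loose. Origin under its centre.
- cot_jar: Bystander: jar, 60 mm across, 70 mm high, loose. Origin under its centre.
- oil_bottle: Bystander: small bottle, 40 mm across, 120 mm high, loose. Origin under its centre.

How it is judged:
By the outcome, as a careful person would: the job done as asked, in the order asked, and still so for the second after the job is handed in, with the robot touching nothing.
It also fails if it takes over 67 s, if anything falls off the work surface, if the arm or the gripper's body presses on something with over 40 N, if the wrist force passes 120 N, or if a joint passes its speed limit or range.

ROBOT

A 6-joint arm with a two-finger parallel gripper is mounted at the origin on the work surface; the furniture and walls round the work are solid. World frame = base frame: x ahead of the robot, y to its left, z up, the work surface at z = 0. Lengths are in m, angles in degrees, forces in N, time in s.
With the tool pointing down it reaches from about 0.3 to 0.75 m from the base axis. Payload 8.5 kg.
Tool frame: the origin (TCP) lies midway between the tips of the shut fingers; the grasp point (between the pads) lies grasp_offset behind it (grasp_offset is the distance from the TCP to the grasp point, in m); z points along the fingers, y is the line along which they close (so a half turn about z gives the same grasp; the last joint's range is limited). The gripper opens to 85 mm and grips with 20 to 120 N. Pads are 22 mm wide; open, the fingers measure 114 mm over their backs; the gripper's body (76 mm by 85 mm) begins 54 mm behind the grasp point. The pads swing forward as they close: fully open they stand 13 mm farther back than shut.
Start: joints at [59.914, 21.807, 74.336, -0, 83.858, -12.336], TCP at [0.168, 0.524, 0.231] pointing down, gripper open.
Joint ranges: [-178.18, 178.18], [-50.72, 133.34], [12.68, 142.11], [-81.47, 261.47], [9.98, 163.14], [-165.26, 165.26]. Speed limits (degrees/s): [136.94, 136.94, 180, 180, 180, 180].

INTERFACE

Orientations are given as a 3x3 rotation matrix whose columns are the frame's x, y, z axes.
In Python, from rig import observe, get_image, camera_params, close_job, grasp_offset gives the robot as it stands.
- The arm moves only by the shell command python3 -m handwheel 'ROWS' [OPENING] [FORCE]. ROWS is JSON, a list of rows, each a list of 2 entries, a list of its own where there are three numbers: the shift along the tool's x, y, z as a fraction of full scale, then the turn, a rotation vector about the tool's x, y, z as a fraction of full scale. In form: [[[dx, dy, dz], [ax, ay, az]], ...]. A call has 1 to 10 rows; each row is the pose to reach, as a shift and turn from the pose commanded when the call began, along the tool's axes at that moment, turning the shorter way round; what a row does not reach only later rows make up. Full scale, the value 1, is 0.5 m for a shift and pi rad for a turn. A row lasts 1/10 s, in which the tool goes at most 50 mm and 8.59 degrees, less where a joint would pass 70% of its speed; a pose out of reach is approached as far as the arm can. A call with a number of a shift or a turn outside -1 to 1 is refused whole. A call with a gripper value outside its range is refused whole. OPENING is the opening, from 0 (shut) to 1 (fully open), set as the call begins (- or left out, the last holds). The fingers move at their own pace and stop on an object; FORCE is the grip in N (left out, the last holds). Time passes only in rows, so rows that repeat a pose let the fingers close. It gives the time, the measured TCP pose, the force, the opening and the grip force at its end, in the units of the state.
- observe(): the state, without advancing time (a new reading comes with each control period).
- get_image(name): name is "scene" or "top" or "wrist"; returns (picture, depth): 420x560x3 uint8, red, green, blue; 420x560 float32, m along the optical axis (not along the pixel's ray), 0 where there is no reading.
- camera_params(name): a dict with "K" (3x3 intrinsics, pixels), "R" (3x3) and "t" (3): a world point X has camera coordinates R X + t. Camera axes: x right, y down, z forward; pixel columns grow to the right and rows downward; lengths in m; the calibration is good to about 2 mm. A picture is of the moment at which its call begins: read the wrist's pose just before it. camera_params takes no time and is no camera call; for the wrist camera it gives the pose at the moment of the call.
- close_job(): hands the job in; it is judged then, once.
The state is a dict: "time_s": time; "q": joint angles; "qvel": joint speeds; "joint_efforts": joint torques, N m; "position": TCP position; "tool_rot": TCP orientation; "ft_force": force on the tool from outside, world axes, zero at the start; "wrist_torque": the same for the moment, N m; "grip_width": finger opening in m; "gripper_force": force on a finger pad.
Only numpy, scipy, OpenCV 4.12 (cv2) and the standard library are available. Lean on these libraries where they do the work, as an engineer would, in place of code of your own. Each camera call takes 0.05 s, during which the arm holds its last target. There are 200 camera calls.

## Working session

There is one attempt and no reset: what is moved stays moved. The work goes in short steps, Python scripts to look and compute and a shell command to move; the robot and the scene stay as the last step left them, time stands still between calls to the robot, and variables do not carry over. Pictures are saved under pics/ and viewed, at most 13 in all, crops included, and the job is handed in when it is done.

```bash
mkdir -p pics
python3 - <<'E'
from rig import *
import cv2,numpy as np
s=observe();print(s,grasp_offset)
for n in("top","scene"):
    im,d=get_image(n);cv2.imwrite(f"pics/{n}0.png",im[:,:,::-1]);np.savez(f"{n}0.npz",im=im,d=d,**camera_params(n))
    print(camera_params(n))
E
```

```text
{'time_s': 0.0, 'q': array([ 5.99142964e+01,  2.18403897e+01,  7.43853660e+01, -1.65860548e-03,
        8.38572835e+01, -1.23349815e+01]), 'qvel': array([ 0.07917219,  0.02039749,  0.06735199,  0.13539496,  0.09806208,
       -0.06221297]), 'joint_efforts': array([-1.45702306e-04, -4.48468530e+01, -2.31273401e+01, -2.09092645e-04,
        4.81894560e-03,  1.26634600e-05]), 'position': array([0.1675323 , 0.52355287, 0.2307138 ]), 'tool_rot': array([[-9.52392810e-01,  3.04872832e-01, -7.01625800e-04],
       [ 3.04873510e-01,  9.52392006e-01, -1.26847953e-03],
       [ 2.81497855e-04, -1.42199791e-03, -9.99998949e-01]]), 'ft_force': array([0.43740266, 0.19916585, 0.48648287]), 'wrist_torque': array([-0.0194271 , -0.05764801,  0.02991015]), 'gripper_force': 0.0, 'grip_width': 0.0854675211691559} 0.0187
{'K': array([[460.3418872 ,   0.        , 279.46174306],
       [  0.        , 460.3418872 , 210.60819786],
       [  0.        ,   0.        ,   1.        ]]), 'R': array([[ 0.02778763, -0.99958091,  0.00811449],
       [-0.99300897, -0.02853474, -0.11453802],
       [ 0.11472157, -0.00487502, -0.99338572]]), 't': array([0.12960302, 0.55336549, 1.06352405])}
{'K': array([[448.76510653,   0.        , 286.16151953],
       [  0.        , 448.76510653, 211.26952955],
       [  0.        ,   0.        ,   1.        ]]), 'R': array([[ 0.55106886, -0.83440659,  0.00942084],
       [-0.38193421, -0.26224722, -0.88620125],
       [ 0.74192276,  0.48475977, -0.4632047 ]]), 't': array([-0.15411295,  0.34755817,  0.46107497])}
```

View pics/top0.png

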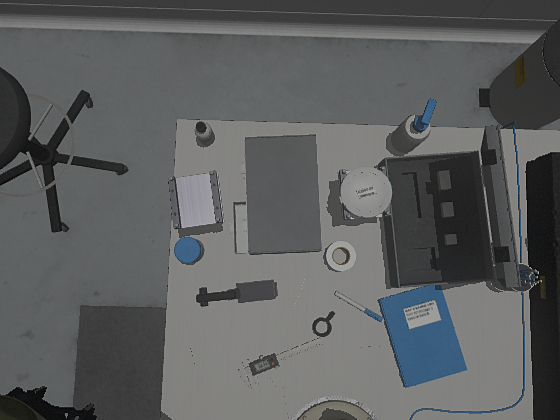

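View pics/scene0.png

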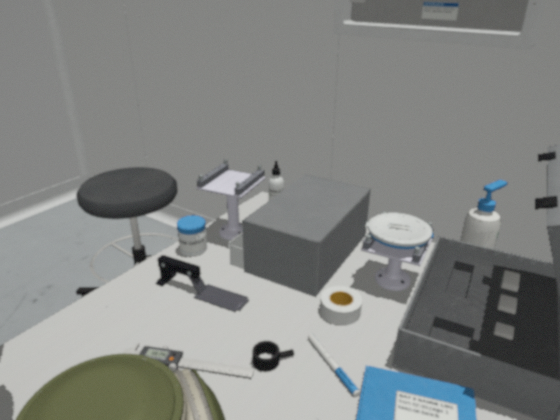

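The top view shows the box on the low stand at about (366,192), with the empty tall stand at (196,200). The lifter lies at (237,293), handle left and blade right. The jar is at (188,250), the bottle at (204,133) and the roll at (340,256), and a tall grey block stands between the stands.

```bash
cat > h.py <<'E'
import numpy as np,cv2
def cloud(f):
    z=np.load(f);d=z['d'];K=z['K'];v,u=np.mgrid[:420,:560]
    p=np.stack([(u-K[0,2])/K[0,0]*d,(v-K[1,2])/K[1,1]*d,d],-1)
    P=(p-z['t'])@z['R'];P[d==0]=np.nan
    return z['im'],P
def rect(P,m):
    r=cv2.minAreaRect((P[m][:,:2]*1000).astype(np.float32));return r,int(m.sum())
E
python3 - <<'E'
from h import *
im,P=cloud("top0.npz");Z=P[...,2]
def reg(x0,y0,x1,y1,a,b):
    m=np.zeros(Z.shape,bool);m[y0:y1,x0:x1]=1;return m&(Z>a)&(Z<b)
def rep(n,m):
    q=P[m];print(n,rect(P,m),'mean',q.mean(0).round(4),'z',np.percentile(q[:,2],[5,50,95]).round(4))
rep('bench',reg(230,330,330,400,-.02,.01))
rep('tall',reg(160,160,232,240,.12,.165))
rep('low box',reg(330,160,395,225,.112,.135))
rep('lowstand rest',reg(325,160,398,228,.08,.108))
rep('handle',reg(190,275,285,310,.02,.07))
rep('blk',reg(235,125,330,260,.03,.3))
rep('roll',reg(320,235,360,275,.02,.05));rep('jar',reg(170,230,210,270,.05,.09));rep('bottle',reg(190,115,216,150,.05,.14))
rep('case',reg(378,120,530,295,.03,.3))
big=lambda a:cv2.resize(a,None,fx=4,fy=4,interpolation=cv2.INTER_CUBIC)
c=np.hstack([big(im[155:245,160:235]),big(im[155:245,325:400])]);l=big(im[270:315,185:335])
cv2.imwrite("pics/c1.png",np.vstack([c,l])[:,:,::-1]);print(np.vstack([c,l]).shape)
E
```

```text
bench (((188.50189208984375, 134.7488555908203), (159.67276000976562, 235.8253173828125), 1.5891711711883545), 6570) mean [1.880e-01 1.337e-01 1.000e-04] z [-0.0038 -0.0002  0.0055]
tall (((556.6727294921875, 326.9679870605469), (112.34001922607422, 106.2108383178711), 9.81325626373291), 2602) mean [0.5556 0.3275 0.1331] z [0.1258 0.1294 0.1465]
low box (((587.6705932617188, -43.089324951171875), (114.3618392944336, 119.02506256103516), 2.4908201694488525), 2165) mean [ 0.5864 -0.0424  0.1194] z [0.116  0.1195 0.1226]
lowstand rest (((588.3663940429688, -42.70659637451172), (112.77574920654297, 106.13753509521484), 6.433956146240234), 336) mean [ 0.575  -0.0279  0.0969] z [0.0856 0.1004 0.1065]
handle (((347.8917236328125, 286.1087341308594), (23.7772216796875, 89.21502685546875), 5.235675811767578), 345) mean [0.3472 0.2841 0.0502] z [0.0379 0.0515 0.0553]
blk (((573.9583740234375, 139.5316162109375), (276.653564453125, 221.9420928955078), 1.3570202589035034), 8741) mean [0.5757 0.1426 0.1178] z [0.1154 0.1191 0.1221]
roll (((447.5089111328125, -1.8093223571777344), (68.37294006347656, 69.41168975830078), 1.6350842714309692), 540) mean [ 0.4473 -0.0018  0.0291] z [0.0256 0.0293 0.0322]
jar (((450.4527893066406, 353.1260681152344), (56.8123893737793, 59.87213897705078), 1.7242591381072998), 567) mean [0.4503 0.3525 0.069 ] z [0.0657 0.0692 0.0726]
bottle (((728.2327270507812, 329.1138610839844), (33.39959716796875, 39.02617263793945), 32.660282135009766), 257) mean [0.7253 0.3275 0.0804] z [0.0571 0.0747 0.1117]
case (((564.9967041015625, -259.23626708984375), (383.8437805175781, 379.49188232421875), 88.34848022460938), 17841) mean [ 0.5483 -0.2333  0.0936] z [0.0358 0.0514 0.2886]
(540, 600, 3)
```

View pics/c1.png

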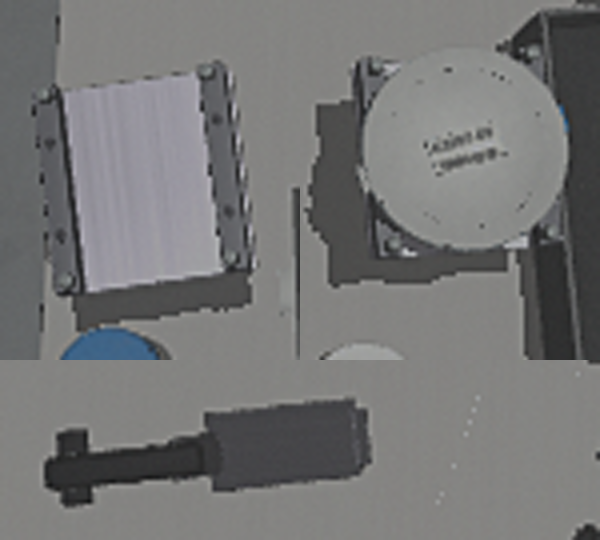

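```bash
cat >> h.py <<'E'
def ray(cam,px,z):
    uv=np.array(px,float);r=np.c_[(uv-cam['K'][[0,1],[2,2]])/cam['K'][0,0],np.ones(len(uv))]@cam['R']
    c=-cam['R'].T@cam['t'];return c+r*((z-c[2])/r[:,2])[:,None]
E
python3 - <<'E'
from h import *
c=np.load("top0.npz");im,P=cloud("top0.npz");Z=P[...,2]
f=lambda a,o,off:(np.array(a)-off-1.5)/4+o
T=ray(c,f([(47,93),(66,283),(232,259),(207,71)],(160,155),(0,0)),.156)
L=ray(c,f([(371,66),(394,243),(547,233),(533,50)],(325,155),(300,0)),.116)
for n,p in(('T',T),('L',L)):
    d=np.diff(np.r_[p,p[:1]],axis=0);print(n,p[:,:2].round(4).tolist(),p.mean(0).round(4),np.linalg.norm(d,axis=1).round(3),np.degrees(np.arctan2(d[:,1],d[:,0])).round(1))
B=ray(c,f([(206,413),(355,400),(213,491),(358,478),(369,408),(372,462)],(185,270),(0,360)),.003)
H=ray(c,f([(45,456),(200,440),(48,488),(203,472)],(185,270),(0,360)),.053)
for n,p in(('B',B),('H',H)):
    print(n,p[:,:2].round(4).tolist(),p.mean(0).round(4)); d=p[1::2][:2]*0
    d=np.array([p[1]-p[0],p[3]-p[2]]);print(np.degrees(np.arctan2(d[:,1],d[:,0])).round(1))
m=np.zeros(Z.shape,bool);m[275:310,190:285]=1;m&=(Z>.045)&(Z<.065);print(rect(P,m),P[m].mean(0))
# pixel -> black/dark mask rects
g=im.mean(2);mm=np.zeros(Z.shape,bool);mm[275:306,238:285]=1;mm&=(g<95)
u=np.argwhere(mm)[:,::-1];p=ray(c,u,.003);print('blade',cv2.minAreaRect((p[:,:2]*1000).astype(np.float32)),p.mean(0),len(u))
# box circle
m=np.zeros(Z.shape,bool);m[160:225,335:398]=1;m&=(Z>.113)&(Z<.13)
q=P[m][:,:2];print('box',cv2.minEnclosingCircle((q*1000).astype(np.float32)),q.mean(0))
E
```

```text
T [[0.5983, 0.3767], [0.4978, 0.3612], [0.5128, 0.275], [0.6126, 0.2926]] [0.5554 0.3264 0.156 ] [0.102 0.088 0.101 0.085] [-171.3  -80.1   10.    99.7]
L [[0.6318, 0.0086], [0.5335, -0.0052], [0.5414, -0.0892], [0.6435, -0.0813]] [ 0.5876 -0.0418  0.116 ] [0.099 0.084 0.102 0.091] [-172.   -84.6    4.4   97.4]
B [[0.3756, 0.244], [0.3858, 0.155], [0.3298, 0.238], [0.3398, 0.1519], [0.3813, 0.1465], [0.3494, 0.1438]] [0.3603 0.1799 0.003 ]
[-83.5 -83.4]
H [[0.351, 0.3305], [0.3625, 0.2426], [0.3332, 0.3279], [0.3445, 0.2402]] [0.3478 0.2853 0.053 ]
[-82.6 -82.6]
(((346.3585205078125, 285.93133544921875), (18.50445556640625, 89.33303833007812), 6.799507141113281), 314) [0.34654083 0.28599676 0.05166708]
blade ((358.85235595703125, 193.50961303710938), (46.642303466796875, 95.1362533569336), 7.5832414627075195) [0.35847779 0.19393554 0.003     ] 764
box ((587.85986328125, -43.8209114074707), 69.31250762939453) [ 0.58640019 -0.04249261]
```

```bash
cat >> h.py <<'E'
from rig import *
from scipy.spatial.transform import Rotation as Ro
GO=grasp_offset if not callable(grasp_offset) else grasp_offset()
def goto(xyz,yaw):  # lifter yaw deg; target = lifter origin xyz (tool x = -lifter x, tool down, grasp 42 mm up)
    s=observe();R=s['tool_rot'];a=np.radians(yaw)
    X=np.array([-np.cos(a),-np.sin(a),0]);Zt=np.array([0,0,-1.]);T=np.c_[X,np.cross(Zt,X),Zt]
    p=np.array(xyz)+[0,0,.042-GO]
    sh=R.T@(p-s['position'])/.5;t=Ro.from_matrix(R.T@T).as_rotvec()/np.pi
    print('t',round(s['time_s'],1),'rows',sh.round(4).tolist(),t.round(4).tolist(),'F',s['ft_force'].round(1),'w',round(s['grip_width'],4),'pos',s['position'].round(4))
    return sh,t
E
python3 -c "
from h import *
goto((.3490,.2709,.10),-83)"
```

```text
t 0.1 rows [-0.4998, -0.3704, 0.2153] [-0.0004, 0.0002, 0.3625] F [ 0.6  0.  -0.5] w 0.0855 pos [0.1675 0.5236 0.2308]
```

```bash
python3 -m handwheel '[[[-0.4998,-0.3704,0.2153],[-0.0004,0.0002,0.3625]],[[-0.4998,-0.3704,0.2153],[-0.0004,0.0002,0.3625]],[[-0.4998,-0.3704,0.2153],[-0.0004,0.0002,0.3625]],[[-0.4998,-0.3704,0.2153],[-0.0004,0.0002,0.3625]],[[-0.4998,-0.3704,0.2153],[-0.0004,0.0002,0.3625]],[[-0.4998,-0.3704,0.2153],[-0.0004,0.0002,0.3625]],[[-0.4998,-0.3704,0.2153],[-0.0004,0.0002,0.3625]],[[-0.4998,-0.3704,0.2153],[-0.0004,0.0002,0.3625]],[[-0.4998,-0.3704,0.2153],[-0.0004,0.0002,0.3625]],[[-0.4998,-0.3704,0.2153],[-0.0004,0.0002,0.3625]]]' 0.7 30
python3 - <<'E'
from h import *
goto((.3490,.2709,.0),-83)
np.savez("w1.npz",im=0,d=0,**camera_params("wrist"))
im,d=get_image("wrist");np.savez("w1.npz",im=im,d=d,**camera_params("wrist"));cv2.imwrite("pics/w1.png",im[:,:,::-1])
E
```

```text
time_s: 1.1
position: [0.3491, 0.2714, 0.1237]
tool_rot: [[-0.125, 0.992, 0.0], [0.992, 0.125, 0.001], [0.001, 0.001, -1.0]]
ft_force: [-0.4, -0.2, 0.4]
grip_width: 0.0598
gripper_force: 0.0
t 1.1 rows [-0.0013, -0.0004, 0.2008] [0.0002, -0.0004, 0.0009] F [-0.4 -0.2  0.4] w 0.0598 pos [0.3491 0.2714 0.1237]
```

View pics/w1.png

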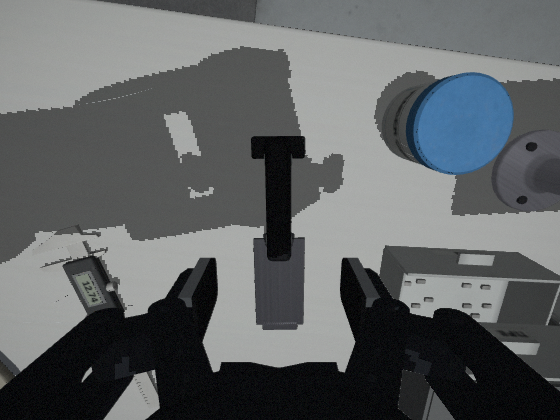

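The wrist view shows the lifter handle at about (279,200), centred between the fingers and aligned with them; the jar is clear at (462,122). I go down and grip.

```bash
python3 -m handwheel '[[[-0.0013,-0.0004,0.07],[0,0,0.001]],[[-0.0013,-0.0004,0.12],[0,0,0.001]],[[-0.0013,-0.0004,0.16],[0,0,0.001]],[[-0.0013,-0.0004,0.185],[0,0,0.001]],[[-0.0013,-0.0004,0.2],[0,0,0.001]],[[-0.0013,-0.0004,0.2],[0,0,0.001]]]' 0.7; python3 -m handwheel '[[[0,0,0],[0,0,0]],[[0,0,0],[0,0,0]],[[0,0,0],[0,0,0]],[[0,0,0],[0,0,0]],[[0,0,0],[0,0,0]],[[0,0,0],[0,0,0]],[[0,0,0],[0,0,0]],[[0,0,0],[0,0,0]]]' 0 80; python3 -c "
from h import *
goto((.3490,.2709,.0),-83)"
```

```text
time_s: 1.75
position: [0.3487, 0.271, 0.0232]
tool_rot: [[-0.121, 0.993, -0.0], [0.993, 0.121, 0.001], [0.001, -0.0, -1.0]]
ft_force: [0.6, 0.6, 0.5]
grip_width: 0.0597
gripper_force: 0.0
time_s: 2.55
position: [0.3495, 0.2709, 0.0244]
tool_rot: [[-0.119, 0.993, 0.002], [0.993, 0.119, 0.002], [0.002, 0.002, -1.0]]
ft_force: [-2.0, 0.1, 6.7]
grip_width: 0.0167
gripper_force: 79.0
t 2.5 rows [0.0002, -0.001, 0.0022] [0.0007, -0.0005, -0.0009] F [-2.   0.1  6.7] w 0.0167 pos [0.3495 0.2709 0.0244]
```

```bash
python3 -m handwheel '[[[0,0,-0.02],[0,0,0]],[[0,0,-0.06],[0,0,0]],[[0,0,-0.12],[0,0,0]],[[0,0,-0.19],[0,0,0]],[[0,0,-0.25],[0,0,0]],[[0,0,-0.29],[0,0,0]],[[0,0,-0.31],[0,0,0]],[[0,0,-0.31],[0,0,0]]]'; python3 -c "
from h import *
goto((.37,-.066,.155),7)"
```

```text
time_s: 3.35
position: [0.3492, 0.2706, 0.1797]
tool_rot: [[-0.119, 0.993, 0.002], [0.993, 0.119, 0.002], [0.002, 0.003, -1.0]]
ft_force: [-0.7, 0.4, -2.7]
grip_width: 0.017
gripper_force: 78.3
t 3.4 rows [-0.6733, -0.0387, 0.0015] [0.0011, 0.0003, -0.501] F [-0.7  0.4 -2.7] w 0.017 pos [0.3492 0.2706 0.1797]
```

```bash
python3 -m handwheel '[[[-0.03,-0.002,0],[0,0,-0.015]],[[-0.08,-0.005,0],[0,0,-0.05]],[[-0.15,-0.009,0],[0,0,-0.09]],[[-0.22,-0.013,0],[0,0,-0.13]],[[-0.29,-0.017,0],[0,0,-0.17]],[[-0.36,-0.021,0],[0,0,-0.21]],[[-0.42,-0.025,0],[0,0,-0.25]],[[-0.48,-0.028,0],[0,0,-0.29]],[[-0.54,-0.031,0],[0,0,-0.33]],[[-0.58,-0.034,0],[0,0,-0.36]]]'; python3 -c "
from h import *
goto((.37,-.066,.155),7)"
```

```text
time_s: 4.35
position: [0.3661, -0.021, 0.1773]
tool_rot: [[-0.95, 0.312, -0.002], [0.312, 0.95, 0.002], [0.002, 0.001, -1.0]]
ft_force: [-0.2, 0.4, -1.7]
grip_width: 0.0165
gripper_force: 78.2
t 4.3 rows [-0.0355, -0.0831, -0.0023] [0.0006, -0.0006, -0.1399] F [-0.2  0.4 -1.7] w 0.0165 pos [ 0.3661 -0.021   0.1773]
```

```bash
python3 -m handwheel '[[[-0.01,-0.02,0],[0,0,-0.035]],[[-0.02,-0.045,0],[0,0,-0.07]],[[-0.03,-0.07,0],[0,0,-0.11]],[[-0.0355,-0.083,-0.002],[0.0006,-0.0006,-0.14]],[[-0.0355,-0.083,-0.002],[0.0006,-0.0006,-0.14]],[[-0.0355,-0.083,-0.002],[0.0006,-0.0006,-0.14]]]'
python3 - <<'E'
from h import *
goto((.37,-.066,.097),7)
for n in("wrist","top","scene"):
    im,d=get_image(n);np.savez(n+"2.npz",im=im,d=d,**camera_params(n));cv2.imwrite(f"pics/{n}2.png",im[:,:,::-1])
E
```

```text
time_s: 4.95
position: [0.3699, -0.0641, 0.1785]
tool_rot: [[-0.993, -0.116, 0.001], [-0.116, 0.993, 0.0], [-0.001, 0.0, -1.0]]
ft_force: [-0.2, 1.0, -0.7]
grip_width: 0.0167
gripper_force: 78.2
t 5.0 rows [0.0003, -0.0038, 0.1165] [0.0, 0.0002, -0.0019] F [-0.2  1.  -0.7] w 0.0167 pos [ 0.3699 -0.0641  0.1785]
```

View pics/wrist2.png

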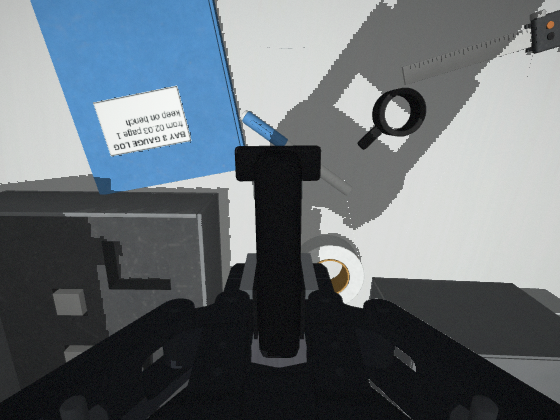

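The wrist camera looks back over the handle ((278,250)), which hides the blade. I check the top and scene views instead.

Run:
```python
import cv2,numpy as np
a=cv2.imread("pics/top2.png")[150:310,300:420];b=cv2.imread("pics/scene2.png")[180:340,330:460]
f=lambda x:cv2.resize(x,None,fx=3.2,fy=3.2,interpolation=cv2.INTER_CUBIC)
c=np.hstack([f(a),f(b)]);cv2.imwrite("pics/c2.png",c);print(c.shape)
```

```text
(512, 800, 3)
```

View pics/c2.png

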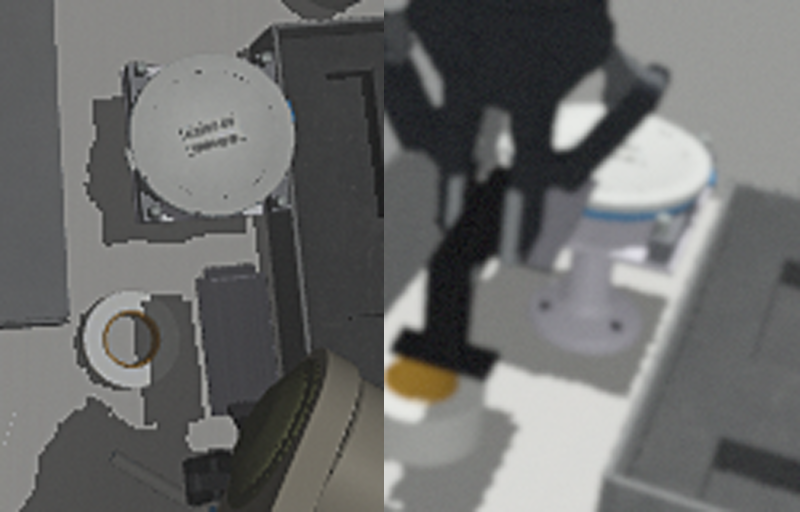

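Run:
```python
from h import *
im,P=cloud("top2.npz");Z=P[...,2]
m=np.zeros(Z.shape,bool);m[228:280,355:392]=1;m&=(Z>.135)&(Z<.175)
q=P[m];print(rect(P,m),q.mean(0)); A=np.c_[q-q.mean(0)];n=np.linalg.svd(A,full_matrices=False)[2][2];print('normal',n.round(3))
c=np.load("top2.npz")
e=ray(c,[((x-1)/3.2+300,(y-1)/3.2+150) for x,y in[(125,62),(142,222),(278,240-20)]],.105);d=e[0]-e[1];print(e.round(4),np.degrees(np.arctan2(d[1],d[0])))
m=np.zeros(Z.shape,bool);m[160:225,335:398]=1;m&=(Z>.113)&(Z<.13);print('box',rect(P,m))
m=np.zeros(Z.shape,bool);m[180:225,379:384]=1;print('case wall z',np.nanmax(Z[m]))
```

```text
(((446.4670715332031, -53.972599029541016), (95.80086517333984, 46.8998908996582), 7.503965854644775), 952) [ 0.44733623 -0.05265606  0.15680207]
normal [-0.014 -0.001 -1.   ]
[[ 0.6385  0.0152  0.105 ]
 [ 0.5262  0.002   0.105 ]
 [ 0.5303 -0.0923  0.105 ]] 6.7244694603621795
box (((587.7109375, -42.18648147583008), (114.45331573486328, 116.89842987060547), 2.238724946975708), 2151)
case wall z 0.12406444056162014
```

```bash
python3 -c "
from h import *
goto((.37,-.0689,.0976),7)"
```

```text
t 5.1 rows [0.0017, -0.0096, 0.1162] [-0.0002, 0.0005, -0.0013] F [ 0.5 -0.5 -1.7] w 0.0169 pos [ 0.3702 -0.064   0.179 ]
```

```bash
python3 -m handwheel '[[[0.001,-0.003,0.02],[0,0,0]],[[0.001,-0.006,0.05],[0,0,0]],[[0.001,-0.0096,0.08],[0,0,-0.001]],[[0.001,-0.0096,0.105],[0,0,-0.001]],[[0.001,-0.0096,0.116],[0,0,-0.001]],[[0.001,-0.0096,0.116],[0,0,-0.001]],[[0.001,-0.0096,0.116],[0,0,-0.001]]]'
python3 - <<'E'
from h import *
goto((.4884,-.0544,.0976),7)
im,d=get_image("scene");np.savez("scene3.npz",im=im,d=d,**camera_params("scene"))
cv2.imwrite("pics/s3.png",cv2.resize(im[180:340,320:480,::-1],None,fx=3.7,fy=3.7,interpolation=2))
im,d=get_image("top");np.savez("top3.npz",im=im,d=d,**camera_params("top"))
im,P=cloud("top3.npz");Z=P[...,2]
m=np.zeros(Z.shape,bool);m[228:290,350:398]=1;m&=(Z>.08)&(Z<.12);print(rect(P,m),P[m].mean(0))
E
```

```text
time_s: 5.8
position: [0.3708, -0.0693, 0.1217]
tool_rot: [[-0.993, -0.122, 0.003], [-0.122, 0.993, -0.001], [-0.003, -0.001, -1.0]]
ft_force: [0.4, 1.2, -2.7]
grip_width: 0.0168
gripper_force: 78.3
t 5.8 rows [-0.2371, 0.0009, 0.0021] [-0.0005, 0.0008, -0.0] F [ 0.4  1.2 -2.7] w 0.0168 pos [ 0.3708 -0.0693  0.1217]
(((445.44232177734375, -59.21887969970703), (99.66722106933594, 46.3383674621582), 7.576083660125732), 845) [ 0.44843854 -0.05737452  0.10014844]
```

View pics/s3.png

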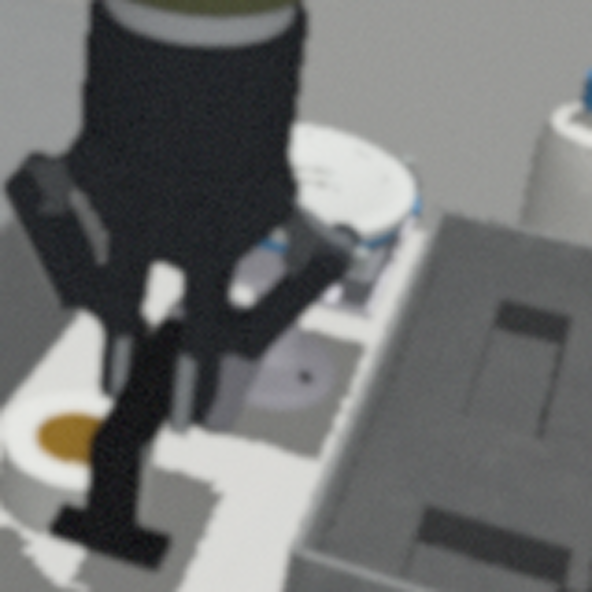

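The scene crop shows the blade poised in front of the low stand, below the box, and the top depth puts its upper face at about 0.100 m. I slide in.

```bash
python3 -m handwheel '[[[-0.015,0,0.001],[0,0,0]],[[-0.035,0,0.001],[0,0,0]],[[-0.06,0,0.002],[0,0.0005,0]],[[-0.085,0,0.002],[0,0.0005,0]],[[-0.11,0,0.002],[0,0.0005,0]],[[-0.13,0,0.002],[0,0.0005,0]],[[-0.14,0,0.002],[0,0.0005,0]],[[-0.14,0,0.002],[0,0.0005,0]]]'; python3 -c "
from h import *
goto((.4884,-.0544,.0976),7)"
```

```text
time_s: 6.7
position: [0.4406, -0.0607, 0.1203]
tool_rot: [[-0.992, -0.122, 0.001], [-0.122, 0.992, -0.001], [-0.0, -0.001, -1.0]]
ft_force: [0.5, -0.9, -2.2]
grip_width: 0.0168
gripper_force: 78.3
t 6.7 rows [-0.0965, 0.0008, -0.0012] [-0.0003, 0.0001, 0.0001] F [ 0.5 -0.9 -2.2] w 0.0168 pos [ 0.4406 -0.0607  0.1203]
```

```bash
python3 -m handwheel '[[[-0.015,0,0],[0,0,0]],[[-0.035,0,0],[0,0,0]],[[-0.055,0.0005,0],[0,0,0]],[[-0.075,0.0005,-0.0005],[0,0,0]],[[-0.09,0.0005,-0.0005],[0,0,0]],[[-0.0965,0.0005,-0.0005],[0,0,0]],[[-0.0965,0.0005,-0.0005],[0,0,0]],[[-0.0965,0.0005,-0.0005],[0,0,0]]]'
python3 - <<'E'
from h import *
goto((.4884,-.0544,.0976),7)
im,d=get_image("top");np.savez("top4.npz",im=im,d=d,**camera_params("top"))
s,ds=get_image("scene")
a=cv2.resize(im[150:310,300:420],None,fx=3.2,fy=3.2,interpolation=2);b=cv2.resize(s[180:340,330:460],None,fx=3.2,fy=3.2,interpolation=2)
cv2.imwrite("pics/c4.png",np.hstack([a,b])[:,:,::-1])
im,P=cloud("top4.npz");Z=P[...,2]
m=np.zeros(Z.shape,bool);m[160:225,335:398]=1;m&=(Z>.113)&(Z<.13);print('box',rect(P,m))
E
```

```text
time_s: 7.5
position: [0.4876, -0.0546, 0.1206]
tool_rot: [[-0.993, -0.122, 0.0], [-0.122, 0.993, -0.001], [0.0, -0.001, -1.0]]
ft_force: [-0.9, -0.3, -2.1]
grip_width: 0.017
gripper_force: 78.3
t 7.5 rows [-0.0016, 0.0003, -0.0006] [-0.0003, -0.0, 0.0] F [-0.9 -0.3 -2.1] w 0.017 pos [ 0.4876 -0.0546  0.1206]
box (((590.259765625, -42.03138732910156), (107.30048370361328, 120.15372467041016), 12.043071746826172), 1602)
```

View pics/c4.png

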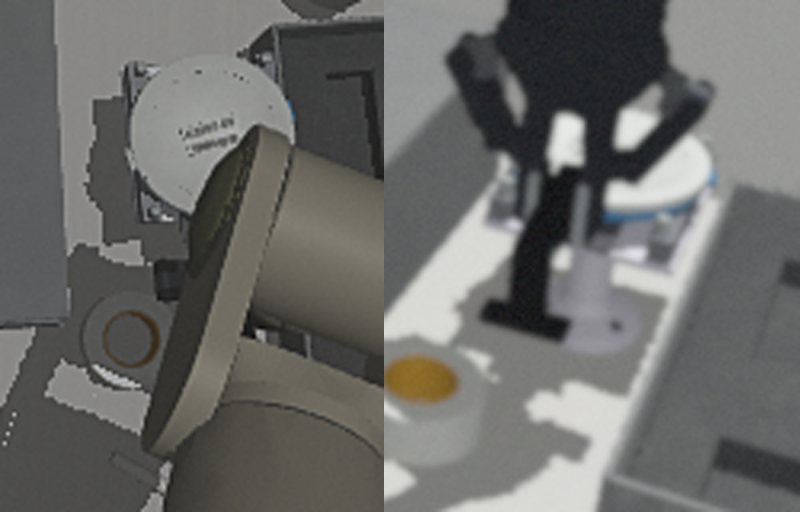

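The box is undisturbed at crop (213,137), with the blade beneath it. I lift slowly.

```bash
python3 -m handwheel '[[[0,0,-0.004],[0,0,0]],[[0,0,-0.008],[0,0,0]],[[0,0,-0.012],[0,0,0]],[[0,0,-0.016],[0,0,0]],[[0,0,-0.02],[0,0,0]],[[0,0,-0.026],[0,0,0]],[[0,0,-0.034],[0,0,0]],[[0,0,-0.04],[0,0,0]],[[0,0,-0.044],[0,0,0]],[[0,0,-0.044],[0,0,0]]]'
python3 - <<'E'
from h import *
goto((.4884,-.0544,.0976),7)
im,d=get_image("top");np.savez("top5.npz",im=im,d=d,**camera_params("top"))
im,P=cloud("top5.npz");Z=P[...,2]
m=np.zeros(Z.shape,bool);m[160:205,335:380]=1;m&=(Z>.128)&(Z<.155);q=P[m];n=np.linalg.svd(q-q.mean(0),full_matrices=False)[2][2];print('box',rect(P,m),q.mean(0),n)
E
```

```text
time_s: 8.6
position: [0.488, -0.0547, 0.143]
tool_rot: [[-0.993, -0.122, 0.001], [-0.122, 0.993, -0.001], [-0.001, -0.001, -1.0]]
ft_force: [0.6, -0.5, -2.6]
grip_width: 0.0169
gripper_force: 78.3
t 8.6 rows [-0.0008, 0.0006, 0.0442] [-0.0004, 0.0003, 0.0] F [ 0.6 -0.5 -2.6] w 0.0169 pos [ 0.488  -0.0547  0.143 ]
box (((599.4295654296875, -26.770553588867188), (87.96129608154297, 84.5242919921875), 0.05994454398751259), 1287) [ 0.59860037 -0.02762286  0.13598332] [ 0.0039554  -0.00490111 -0.99998017]
```

```bash
python3 -m handwheel '[[[0,0,-0.004],[0,0,0]],[[0,0,-0.012],[0,0,0]],[[0,0,-0.024],[0,0,0]],[[0,0,-0.04],[0,0,0]],[[0,0,-0.058],[0,0,0]],[[0,0,-0.076],[0,0,0]],[[0,0,-0.092],[0,0,0]],[[0,0,-0.104],[0,0,0]],[[0,0,-0.11],[0,0,0]],[[0,0,-0.112],[0,0,0]]]'
python3 - <<'E'
from h import *
y=np.radians(9.5);g=np.array([.556,.327])-.1*np.array([np.cos(y),np.sin(y)]);print(g)
goto((*g,.176),9.5)
E
```

```text
time_s: 9.65
position: [0.4879, -0.0546, 0.1989]
tool_rot: [[-0.993, -0.122, 0.001], [-0.122, 0.993, -0.001], [-0.001, -0.001, -1.0]]
ft_force: [0.3, -0.1, -3.6]
grip_width: 0.0164
gripper_force: 78.3
[0.45737144 0.31049524]
t 9.7 rows [-0.0284, 0.7322, -0.0016] [-0.0004, 0.0002, -0.0139] F [ 0.3 -0.1 -3.6] w 0.0164 pos [ 0.4879 -0.0546  0.1989]
```

```bash
python3 -m handwheel '[[[0,0.004,0],[0,0,0]],[[0,0.012,0],[0,0,0]],[[-0.001,0.024,0],[0,0,0]],[[-0.002,0.042,0],[0,0,0]],[[-0.003,0.062,0],[0,0,0]],[[-0.004,0.082,0],[0,0,0]],[[-0.005,0.102,0],[0,0,0]],[[-0.006,0.122,0],[0,0,0]],[[-0.007,0.142,0],[0,0,0]],[[-0.008,0.162,0],[0,0,0]]]'; python3 -m handwheel '[[[-0.001,0.02,0],[0,0,0]],[[-0.002,0.04,0],[0,0,0]],[[-0.003,0.06,0],[0,0,0]],[[-0.004,0.08,0],[0,0,0]],[[-0.005,0.1,0],[0,0,0]],[[-0.006,0.12,0],[0,0,-0.001]],[[-0.007,0.14,0],[0,0,-0.002]],[[-0.008,0.16,0],[0,0,-0.003]],[[-0.009,0.18,0],[0,0,-0.004]],[[-0.01,0.2,0],[0,0,-0.005]]]'; python3 -c "
from h import *
goto((.45737,.3105,.176),9.5)"
```

```text
time_s: 10.65
position: [0.4819, 0.0272, 0.1986]
tool_rot: [[-0.993, -0.122, 0.001], [-0.122, 0.993, -0.001], [-0.001, -0.001, -1.0]]
ft_force: [0.4, 1.1, -2.2]
grip_width: 0.0165
gripper_force: 78.2
time_s: 11.65
position: [0.4747, 0.127, 0.1985]
tool_rot: [[-0.99, -0.138, 0.001], [-0.138, 0.99, -0.001], [-0.0, -0.001, -1.0]]
ft_force: [0.4, 0.1, -3.2]
grip_width: 0.0165
gripper_force: 78.2
t 11.7 rows [-0.0163, 0.3683, -0.002] [-0.0004, 0.0001, -0.0088] F [ 0.4  0.1 -3.2] w 0.0165 pos [0.4747 0.127  0.1985]
```

```bash
python3 -m handwheel '[[[-0.001,0.02,0],[0,0,-0.001]],[[-0.002,0.04,0],[0,0,-0.002]],[[-0.003,0.06,0],[0,0,-0.003]],[[-0.004,0.08,0],[0,0,-0.004]],[[-0.005,0.1,0],[0,0,-0.005]],[[-0.006,0.12,-0.001],[0,0,-0.006]],[[-0.007,0.14,-0.001],[0,0,-0.007]],[[-0.008,0.16,-0.001],[0,0,-0.008]],[[-0.009,0.18,-0.001],[0,0,-0.009]],[[-0.01,0.2,-0.001],[0,0,-0.009]]]'; python3 -m handwheel '[[[-0.001,0.02,0],[0,0,0]],[[-0.002,0.04,0],[0,0,0]],[[-0.003,0.06,0],[0,0,0]],[[-0.004,0.08,0],[0,0,0]],[[-0.005,0.1,0],[0,0,0]],[[-0.005,0.118,0],[0,0,0]],[[-0.005,0.132,0],[0,0,0]],[[-0.005,0.142,0],[0,0,0]],[[-0.005,0.148,0],[0,0,0]],[[-0.005,0.15,0],[0,0,0]]]'; python3 -m handwheel '[[[0,0,0],[0,0,0]],[[0,0,0],[0,0,0]]]';python3 - <<'E'
from h import *
goto((.45737,.3105,.176),9.5)
im,d=get_image("top");np.savez("top6.npz",im=im,d=d,**camera_params("top"))
s,ds=get_image("scene")
a=cv2.resize(im[140:270,140:255],None,fx=3.5,fy=3.5,interpolation=2);b=cv2.resize(s[140:270,170:280],None,fx=3.5,fy=3.5,interpolation=2)
cv2.imwrite("pics/c6.png",np.hstack([a,b])[:,:,::-1])
im,P=cloud("top6.npz");Z=P[...,2]
m=np.zeros(Z.shape,bool);m[140:235,150:240]=1;m&=(Z>.182)&(Z<.205);q=P[m];n=np.linalg.svd(q-q.mean(0),full_matrices=False)[2][2];print('box',rect(P,m),q.mean(0),n)
E
```

```text
time_s: 12.65
position: [0.4659, 0.2267, 0.1989]
tool_rot: [[-0.986, -0.166, 0.001], [-0.166, 0.986, -0.001], [-0.0, -0.001, -1.0]]
ft_force: [0.5, 0.1, -2.3]
grip_width: 0.0166
gripper_force: 78.2
time_s: 13.65
position: [0.456, 0.3004, 0.1988]
tool_rot: [[-0.986, -0.166, 0.001], [-0.166, 0.986, -0.001], [-0.0, -0.001, -1.0]]
ft_force: [-0.4, -0.1, -2.2]
grip_width: 0.0168
gripper_force: 78.2
time_s: 13.85
position: [0.4561, 0.3001, 0.1989]
tool_rot: [[-0.986, -0.165, 0.001], [-0.165, 0.986, -0.001], [-0.001, -0.001, -1.0]]
ft_force: [-0.4, -0.2, -2.6]
grip_width: 0.0166
gripper_force: 78.2
t 13.8 rows [-0.006, 0.0202, -0.0009] [-0.0004, 0.0002, 0.0] F [-0.4 -0.2 -2.6] w 0.0166 pos [0.4561 0.3001 0.1989]
box (((567.5845947265625, 314.1122131347656), (113.48670959472656, 87.65644836425781), 83.382568359375), 1660) [0.56969216 0.31401913 0.19214745] [-0.00269791  0.00297402  0.99999194]
```

View pics/c6.png

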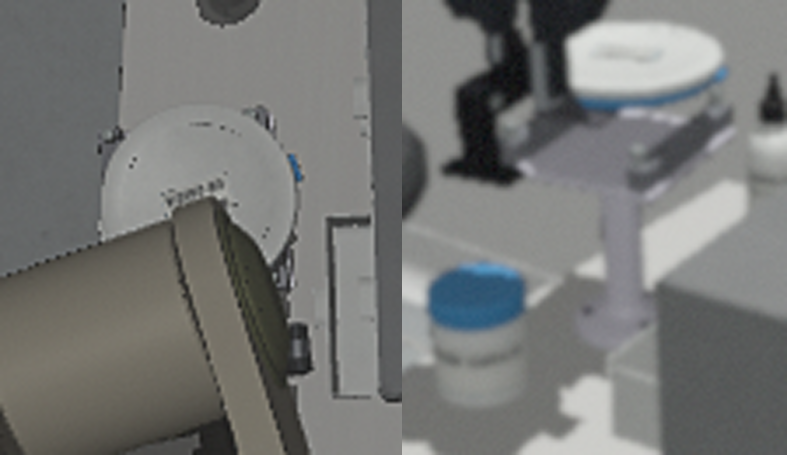

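The box rides level on the blade at crop (200,190), slightly right of (and short of) the tall stand's nest. Next I fit the box's circle to find the exact offset.

```bash
cat > fit.py <<'E'
from h import *
from scipy.optimize import least_squares
def box(f,z0,x0,y0,x1,y1,r=.0575):
    im,P=cloud(f);c=np.load(f);Z=P[...,2]
    m=np.zeros(Z.shape,np.uint8);m[y0:y1,x0:x1]=1
    m&=((Z>z0-.012)&(Z<z0+.012)&(im.min(2)>105)).astype(np.uint8)
    cs=max(cv2.findContours(m,cv2.RETR_EXTERNAL,cv2.CHAIN_APPROX_NONE)[0],key=cv2.contourArea)[:,0]
    p=ray(c,cs,z0)[:,:2]
    s=least_squares(lambda o:np.hypot(*(p-o).T)-r+.0005,p.mean(0)+[.0,0],loss='cauchy',f_scale=.001)
    e=np.hypot(*(p-s.x).T)-r+.0005;print(f,'centre',s.x.round(4),'inliers',(abs(e)<.0015).sum(),len(e));return s.x
E
python3 - <<'E'
from fit import *
box("top0.npz",.121,335,160,398,225)
box("top6.npz",.192,150,140,240,235)
E
```

```text
top0.npz centre [ 0.5867 -0.042 ] inliers 81 153
top6.npz centre [0.5537 0.3162] inliers 88 175
```

```bash
python3 -m handwheel '[[[-0.001,0.002,0],[0,0,0]],[[-0.002,0.006,0.004],[0,0,0]],[[-0.004,0.01,0.01],[0,0,0]],[[-0.006,0.015,0.016],[0,0,0]],[[-0.007,0.018,0.022],[0,0,0]],[[-0.0076,0.0198,0.026],[0,0,0]],[[-0.0076,0.0198,0.026],[0,0,0]],[[-0.0076,0.0198,0.026],[0,0,0]]]';python3 - <<'E'
from fit import *
im,d=get_image("top");np.savez("top7.npz",im=im,d=d,**camera_params("top"))
goto((.45737,.3105,.176),9.5)
box("top7.npz",.179,150,140,240,235)
cv2.imwrite("pics/c7.png",cv2.resize(im[150:240,155:240,::-1],None,fx=6,fy=6,interpolation=2))
E
```

```text
time_s: 14.75
position: [0.4581, 0.3107, 0.1858]
tool_rot: [[-0.986, -0.165, 0.001], [-0.165, 0.986, -0.001], [-0.0, -0.001, -1.0]]
ft_force: [1.1, -0.2, -2.6]
grip_width: 0.0167
gripper_force: 78.2
t 14.8 rows [0.0016, -0.0001, -0.0268] [-0.0003, 0.0002, 0.0001] F [ 0.1 -0.6 -3.1] w 0.0168 pos [0.4582 0.3106 0.1859]
top7.npz centre [0.5556 0.3269] inliers 84 166
```

View pics/c7.png

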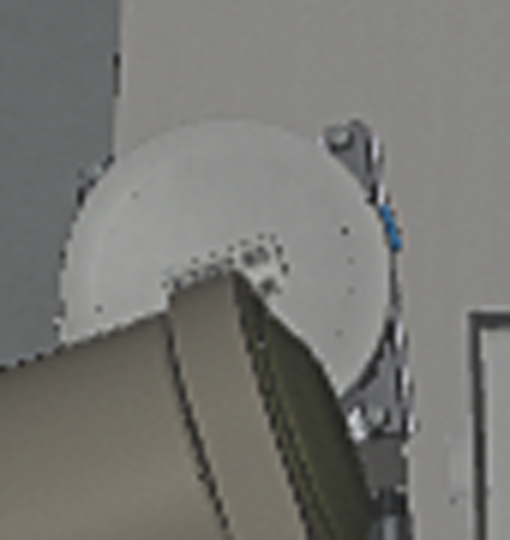

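Pins at (341,137) and (375,418) sit evenly off the box edge, and all four computed pin-to-centre distances are 66–67 mm. I lower the box.

```bash
python3 -m handwheel '[[[0,0,0.003],[0,0,0]],[[0,0,0.009],[0,0,0]],[[0,0,0.016],[0,0,0]],[[0,0,0.023],[0,0,0]],[[0,0,0.029],[0,0,0]],[[0,0,0.033],[0,0,0]],[[0,0,0.036],[0,0,0]],[[0,0,0.039],[0,0,0]],[[0,0,0.042],[0,0,0]],[[0,0,0.045],[0,0,0]]]';python3 -m handwheel '[[[0,0,0.003],[0,0,0]],[[0,0,0.006],[0,0,0]],[[0,0,0.007],[0,0,0]],[[0,0,0.007],[0,0,0]]]'
python3 - <<'E'
from fit import *
im,d=get_image("top");np.savez("top8.npz",im=im,d=d,**camera_params("top"))
goto((.28,.285,.1355+.0011),9.5)
box("top8.npz",.161,150,140,240,235)
im,P=cloud("top8.npz");Z=P[...,2]
m=np.zeros(Z.shape,bool);m[165:195,172:205]=1;q=P[m];n=np.linalg.svd(q-q.mean(0),full_matrices=False)[2][2];print(np.median(q[:,2]),n)
E
```

```text
time_s: 15.8
position: [0.4582, 0.3107, 0.1633]
tool_rot: [[-0.986, -0.165, 0.001], [-0.165, 0.986, -0.001], [-0.001, -0.001, -1.0]]
ft_force: [0.7, 0.4, -1.1]
grip_width: 0.0171
gripper_force: 78.2
time_s: 16.2
position: [0.4581, 0.3106, 0.1597]
tool_rot: [[-0.986, -0.165, 0.001], [-0.165, 0.986, -0.001], [-0.0, -0.001, -1.0]]
ft_force: [0.2, 0.2, -1.3]
grip_width: 0.017
gripper_force: 78.2
t 16.2 rows [0.3599, 0.0084, -0.0004] [-0.0004, 0.0002, 0.0001] F [ 0.5 -0.2 -2.1] w 0.0165 pos [0.4582 0.3106 0.1598]
top8.npz centre [0.5556 0.3268] inliers 85 160Traceback (most recent call last):
  File "<stdin>", line 6, in <module>
    u, s, vh = gufunc(a, signature=signature)
               ~~~~~~^^^^^^^^^^^^^^^^^^^^^^^^
    raise LinAlgError("SVD did not converge")
numpy.linalg.LinAlgError: SVD did not converge
```

```bash
python3 - <<'E'
from fit import *
im,P=cloud("top8.npz");Z=P[...,2]
m=np.zeros(Z.shape,bool);m[165:195,172:205]=1;m&=Z>.1;q=P[m];n=np.linalg.svd(q-q.mean(0),full_matrices=False)[2][2];print(np.median(q[:,2]),n)
E
python3 -m handwheel '[[[0.006,0,0],[0,0,0]],[[0.016,0,0],[0,0,0]],[[0.03,0,0],[0,0,0]],[[0.046,0,0],[0,0,0]],[[0.062,0,0],[0,0,0]],[[0.08,0,0],[0,0,0]],[[0.1,0,0],[0,0,0]],[[0.12,0,0],[0,0,0]],[[0.14,0,0],[0,0,0]],[[0.16,0,0],[0,0,0]]]'
python3 - <<'E'
from fit import *
im,d=get_image("top");np.savez("top9.npz",im=im,d=d,**camera_params("top"))
goto((.27,.285,.1355+.0011),9.5)
box("top9.npz",.161,150,140,240,235)
E
```

```text
0.1598726151132967 [-0.02529022 -0.04200371 -0.99879732]
time_s: 17.25
position: [0.3783, 0.2972, 0.1598]
tool_rot: [[-0.986, -0.165, 0.001], [-0.165, 0.986, -0.001], [-0.0, -0.001, -1.0]]
ft_force: [-0.3, 0.8, -1.4]
grip_width: 0.0169
gripper_force: 78.2
t 17.3 rows [0.2149, 0.0117, -0.0001] [-0.0004, -0.0003, 0.0003] F [-0.8  0.4 -2.1] w 0.0164 pos [0.3769 0.297  0.1598]
top9.npz centre [0.5568 0.327 ] inliers 98 153
```

```bash
python3 -m handwheel '[[[0.02,0,0],[0,0,0]],[[0.04,0,0],[0,0,0]],[[0.06,0,0],[0,0,0]],[[0.08,0,0],[0,0,0]],[[0.095,0,0],[0,0,0]],[[0.1,0,0],[0,0,0]],[[0.1,0,-0.02],[0,0,0]],[[0.1,0,-0.05],[0,0,0]],[[0.1,0,-0.06],[0,0,0]],[[0.1,0,-0.06],[0,0,0]]]'
python3 - <<'E'
from fit import *
goto((.349,.271,.16),-83)
E
```

```text
time_s: 18.3
position: [0.3305, 0.2894, 0.1906]
tool_rot: [[-0.986, -0.165, 0.003], [-0.165, 0.986, -0.0], [-0.003, -0.001, -1.0]]
ft_force: [0.1, -0.2, -1.6]
grip_width: 0.017
gripper_force: 78.2
t 18.3 rows [-0.0304, -0.0424, 0.0146] [0.0005, 0.0008, 0.514] F [ 0.1 -0.2 -1.6] w 0.017 pos [0.3305 0.2894 0.1906]
```

```bash
python3 -m handwheel '[[[-0.003,-0.004,0],[0,0,0.02]],[[-0.006,-0.008,0],[0,0,0.06]],[[-0.009,-0.012,0],[0,0,0.1]],[[-0.012,-0.016,0],[0,0,0.14]],[[-0.015,-0.02,0],[0,0,0.18]],[[-0.018,-0.024,0],[0,0,0.22]],[[-0.021,-0.028,0],[0,0,0.26]],[[-0.024,-0.032,0],[0,0,0.3]],[[-0.027,-0.036,0],[0,0,0.34]],[[-0.03,-0.042,0],[0,0,0.38]]]'; python3 -c "
from h import *
goto((.349,.271,.16),-83)"
```

```text
time_s: 19.3
position: [0.3482, 0.2708, 0.1892]
tool_rot: [[-0.512, 0.859, -0.0], [0.859, 0.512, -0.001], [-0.001, -0.001, -1.0]]
ft_force: [0.7, -1.2, -2.6]
grip_width: 0.0169
gripper_force: 78.4
t 19.3 rows [-0.0005, 0.0016, 0.0119] [-0.0002, 0.0004, 0.1323] F [ 0.7 -1.2 -2.6] w 0.0169 pos [0.3482 0.2708 0.1892]
```

```bash
python3 -m handwheel '[[[0,0.001,0.01],[0,0,0.04]],[[0,0.0016,0.02],[0,0,0.08]],[[0,0.0016,0.03],[0,0,0.12]],[[0,0.0016,0.05],[0,0.0004,0.132]],[[0,0.0016,0.09],[0,0.0004,0.132]],[[0,0.0016,0.14],[0,0.0004,0.132]],[[0,0.0016,0.19],[0,0.0004,0.132]],[[0,0.0016,0.24],[0,0.0004,0.132]],[[0,0.0016,0.28],[0,0.0004,0.132]],[[0,0.0016,0.3],[0,0.0004,0.132]]]'; python3 -c "
from h import *
goto((.349,.271,.0011),-83)"
```

```text
time_s: 20.3
position: [0.3483, 0.2708, 0.0381]
tool_rot: [[-0.128, 0.992, -0.002], [0.992, 0.128, -0.001], [-0.001, -0.003, -1.0]]
ft_force: [0.4, 0.4, -2.1]
grip_width: 0.0166
gripper_force: 78.3
t 20.3 rows [0.0002, 0.0014, 0.0273] [-0.0008, 0.0002, 0.0019] F [ 0.4  0.4 -2.1] w 0.0166 pos [0.3483 0.2708 0.0381]
```

```bash
python3 -m handwheel '[[[0,0,0.008],[0,0,0]],[[0,0,0.015],[0,0,0]],[[0,0,0.02],[0,0,0]],[[0,0,0.024],[0,0,0]],[[0,0,0.027],[0,0,0]],[[0,0,0.028],[0,0,0]],[[0,0,0.028],[0,0,0]],[[0,0,0.028],[0,0,0]]]'
```

```text
time_s: 21.1
position: [0.349, 0.2712, 0.0259]
tool_rot: [[-0.128, 0.992, 0.0], [0.992, 0.128, 0.0], [0.0, 0.0, -1.0]]
ft_force: [0.1, 0.2, -2.0]
grip_width: 0.0167
gripper_force: 78.3
```

```bash
python3 -m handwheel '[[[0,0,0.001],[0,0,0]],[[0,0,0.002],[0,0,0]],[[0,0,0.003],[0,0,0]],[[0,0,0.003],[0,0,0]],[[0,0,0.003],[0,0,0]]]'
```

```text
time_s: 21.6
position: [0.349, 0.2712, 0.0244]
tool_rot: [[-0.128, 0.992, 0.0], [0.992, 0.128, 0.0], [0.0, 0.0, -1.0]]
ft_force: [-1.6, -1.3, 3.1]
grip_width: 0.0165
gripper_force: 78.8
```

Contact made; I release, rise and back off.

```bash
python3 -m handwheel '[[[0,0,0],[0,0,0]],[[0,0,0],[0,0,0]],[[0,0,0],[0,0,0]],[[0,0,0],[0,0,0]],[[0,0,0],[0,0,0]],[[0,0,0],[0,0,0]],[[0,0,0],[0,0,0]],[[0,0,0],[0,0,0]]]' 0.7 30; python3 -m handwheel '[[[0,0,-0.02],[0,0,0]],[[0,0,-0.06],[0,0,0]],[[0,0,-0.12],[0,0,0]],[[0,0,-0.2],[0,0,0]],[[0,0,-0.28],[0,0,0]],[[0,0,-0.36],[0,0,0]],[[0,0,-0.4],[0,0,0]],[[-0.1,-0.2,-0.4],[0,0,0]],[[-0.2,-0.3,-0.4],[0,0,0]],[[-0.3,-0.4,-0.4],[0,0,0]]]';python3 -m handwheel '[[[-0.2,0,0],[0,0,0]],[[-0.2,0,0],[0,0,0]],[[-0.2,0,0],[0,0,0]],[[-0.2,0,0],[0,0,0]],[[-0.2,0,0],[0,0,0]]]';python3 - <<'E'
from fit import *
im,d=get_image("top");np.savez("topA.npz",im=im,d=d,**camera_params("top"))
s,_=get_image("scene")
a=cv2.resize(im[110:320,150:400],None,fx=2,fy=2);b=cv2.resize(s[150:320,140:290],None,fx=1.98,fy=2.47)
b=b[:420];a=a[:b.shape[0]];b=b[:a.shape[0]];cv2.imwrite("pics/cA.png",np.hstack([a,b])[:,:,::-1])
box("topA.npz",.161,150,140,240,235);print(observe()['position'])
im,P=cloud("topA.npz");Z=P[...,2]
m=np.zeros(Z.shape,bool);m[175:215,172:212]=1;m&=(Z>.14)&(Z<.18);q=P[m];n=np.linalg.svd(q-q.mean(0),full_matrices=False)[2][2];print(np.median(q[:,2]),n)
m=np.zeros(Z.shape,bool);m[270:315,190:300]=1;m&=(Z>.045)&(Z<.065);print(rect(P,m))
E
```

```text
time_s: 22.4
position: [0.349, 0.2712, 0.0243]
tool_rot: [[-0.128, 0.992, 0.0], [0.992, 0.128, 0.0], [0.0, 0.0, -1.0]]
ft_force: [1.1, 0.4, 0.1]
grip_width: 0.0597
gripper_force: 0.0
time_s: 23.4
position: [0.2357, 0.1709, 0.2245]
tool_rot: [[-0.13, 0.992, 0.001], [0.992, 0.13, 0.0], [0.0, 0.001, -1.0]]
ft_force: [1.2, -1.5, 1.3]
grip_width: 0.0595
gripper_force: 0.0
time_s: 23.9
position: [0.2503, 0.0726, 0.2245]
tool_rot: [[-0.127, 0.992, 0.001], [0.992, 0.127, 0.0], [0.0, 0.001, -1.0]]
ft_force: [0.3, 0.3, 0.3]
grip_width: 0.0596
gripper_force: 0.0
topA.npz centre [0.5568 0.327 ] inliers 98 153
[0.25027668 0.07316086 0.22434547]
0.15973933988863312 [-0.00692159 -0.00375416 -0.999969  ]
(((346.2174072265625, 286.4715881347656), (17.96059226989746, 89.58013916015625), 7.784253120422363), 314)
```

View pics/cA.png

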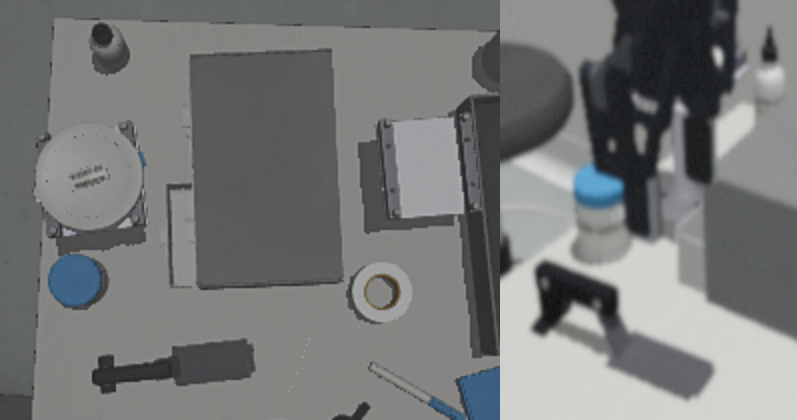

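The box rests at crop (90,177) between the four pins: its top is at 0.160 m, level to 0.5°. The lifter lies flat at (170,367), and the bottle, jar and roll are where they were.

```bash
python3 -c "
from rig import *
print(close_job())"
```

```text
the job is handed in; nothing more can be done
None
```

I handed the job in at about 24 s. The wafer box rests level on the tall stand's rails between its four pins, the lifter is back flat on the bench, and the bottle, jar and label roll still stand where they were.

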